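# Stopper the glass cell and hold it in the photometer's beam

## Task

Close the glass cell by setting the loose stopper fully down into its neck and letting go of it, then lift the cell out of its holder, gripping it only by its two frosted long sides and never by the clear windows at its ends. Carry it upright into the photometer's light path and hold it in mid-air half-way between the two lens barrels, the beam passing squarely through the middle of both windows; finish there, still holding it. Leave the beaker, the reagent bottle and the paper roll where they are.

Things in the scene. Friction and masses are not known exactly. Their poses are not given: they have to be found in the camera images.
- cell_center (a point): Centre of the glass cell (cuvette), 22.5 mm above its underside. Its body is 24 mm along its own x, 43 mm along its own y, 45 mm high. The long sides (24 mm apart, facing along own x, 40 x 40 mm) are frosted; the narrow ends (facing along own y) are clear windows. About 80 g, the same after a half turn. It starts upright in the holder, its underside 20 mm above the work surface.
- cell: The same cell, origin at the centre of its underside. On its top, on the centre line, stands a round neck, 20 mm outside diameter, 5 mm high (rim 50 mm above this origin, 27.5 mm above the cell's centre), with a straight round bore of 14 mm, open into the hollow cell.
- frost_a: Frosted long side of the cell that faces its own +x (part of the cell; the pose given is that of the cell's underside centre).
- frost_b: Frosted long side of the cell that faces its own -x (part of the cell; pose as above).
- window_a: Clear window at the cell's own +y end, 20 mm wide, 42 mm high (part of the cell; pose as above).
- window_b: Clear window at the cell's own -y end, the same.
- stopper_center (a point): Centre of the white plastic stopper, half-way up its 29 mm height; z is its axis, up. Lower 16 mm: a taper, 9 mm diameter at the bottom, 12.6 mm at the top. Upper 13 mm: a round grip head of 18 mm diameter, its underside 1.5 mm above this point. It starts upright, loosely in the stand's hole. Fully down in the neck, this point is 26 mm above the cell's centre. About 15 g.
- stopper: The same stopper, origin at the centre of its underside, 14.5 mm below the point above. At the start its head's underside lies on the stand's top, 24 mm above the work surface; fully down in the cell's neck it lies on the neck's rim.
- stand: Fixed grey plastic block, 50 x 50 x 24 mm, origin under its centre, with a hole in the middle in which the stopper stands.
- holder: Fixed grey-painted metal block that carries the cell, 35 mm along its x, 54 mm along its y, 24 mm high; the cell stands in a pocket 27 x 46 mm, 4 mm deep, in its top, 1.5 mm play all round. Origin under its centre. The cell's axes start parallel to the holder's, within that play.
- beam_mid (a point): Middle of the light path, half-way between the two lens barrels of the photometer and on their common axis, 85 mm above the work surface. The beam runs level along this point's y axis; z is up.
- photometer: Fixed, origin under the middle of its light path. Base 90 mm wide (x), y -135 to 155 mm, up to 18 mm high; on it two white heads, 70 mm wide, 115 mm tall: lamp at y 75 to 145 mm, detector at y -125 to -75 mm. Lens barrels of 28 mm diameter stand 15 mm out of the heads towards each other at 85 mm height, leaving a free gap of 120 mm along y.
- beaker: Glass beaker, 64 mm across, 85 mm high, to be left alone; origin under its centre.
- reagent: Brown glass reagent bottle, 52 mm across, 100 mm high, to be left alone; origin under its centre.
- roll: Roll of paper tape, 64 mm across, 30 mm high, to be left alone; origin under its centre.
There are look-alikes about, which are no part of the job. What is shaped like the cell but green is not meant. Leave any turquoise look-alike of the stand alone.

How it is judged:
By the outcome, as a careful person would: the job done as asked, in the order asked, and still so for the second after the job is handed in, while the arm keeps its last pose, push and grip.
It also fails if it takes over 58 s, if anything falls off the work surface, if the arm or the gripper's body presses on something with over 40 N, if the wrist force passes 120 N, or if a joint passes its speed limit or range.

## Robot

A 6-joint arm with a two-finger parallel gripper is mounted at the origin on the work surface. World frame = base frame: x ahead of the robot, y to its left, z up, the work surface at z = 0. Lengths are in m, angles in rad, forces in N, time in s.
With the tool pointing down it reaches from about 0.35 to 0.875 m from the base axis. Payload 4.2 kg.
Tool frame: the origin (TCP) lies midway between the tips of the shut fingers; the grasp point (between the pads) lies 19 mm behind it; z points along the fingers, y is the line along which they close (so a half turn about z gives the same grasp; the last joint's range is limited). The gripper opens to 87 mm and grips with 3 to 60 N. Pads are 19 mm wide; open, the fingers measure 117 mm over their backs; the gripper's body (75 mm by 190 mm) begins 51 mm behind the grasp point.
Start: joints at [-0.989, 0.385, 0.008, 0, -1.194, -0.259], TCP at [0.198, -0.593, 0.223] pointing down, gripper open.
Joint ranges: [-3.14, 3.14], [-1.21, 2.06], [-1.07, 1.41], [-3.16, 2.05], [-2.99, -0.16], [-3.1, 3.1]. Speed limits (rad/s): [2.79, 2.79, 3.14, 3.14, 3.14, 3.14].

## Interface

Orientations are given as a unit quaternion [w, x, y, z].
In Python, from bench import r gives the robot as it stands.
- The arm moves only by the tool move_arm, never from a script. Its arguments are lists of equal length, an entry for each row: "dr": the turn, a rotation vector about the world's x, y, z in degrees, a list of three; "xyz": the shift along the world's x, y, z in cm, a list of three; "jaw": the gripper command: -1 is shut, 1 is fully open, values between are in proportion. In form: {"dr": [[wx, wy, wz], ...], "xyz": [[x, y, z], ...], "jaw": [jaw, ...]}. A call has exactly 5 rows; each row shifts and turns the commanded pose from where the row before left it; what a row does not reach is not made up. A row lasts 1/12 s, in which the tool goes at most 41.7 mm and 7.16 degrees, less where a joint would pass 70% of its speed; a pose out of reach is approached as far as the arm can. A call is refused whole if a number of a shift passes 4.17 or a number of a turn 7.16, either way. A call with a gripper value outside its range is refused whole. The fingers move at their own pace and stop on an object; "grip_force" is the grip in N (left out, the last holds). Time passes only in rows, so rows that do not move let the fingers close, or fill a call up. It gives the time, the measured TCP pose, the force, the opening and the grip force at its end, in the units of the state.
- r.state(): the state, without advancing time (a new reading comes with each control period).
- r.read_camera(name): name is "side" or "top"; returns a dict with "image" (420x560x3 uint8, red, green, blue), "camera_matrix" (3x3 intrinsics, pixels), "origin" and "attitude" of the camera in the world. Camera axes: x right, y up, looking along -z (the intrinsics and any distortion apply to the point x, -y, -z); pixel columns grow to the right and rows downward; lengths in m; the calibration is good to about 2 mm. A picture is of the moment at which its call begins. There is no depth.
- r.sign_off(): hands the job in; it is judged then, once.
Trained networks look in the newest picture that a camera, given by its name, has taken for a name from the list of things; names that differ only in an ending like _2 or _b are one class to them, and where a whole thing is asked for, a point or a joint stands for the part that bears it (a point fixed in the world has none). Each returns a list of dicts, best first, with "conf" (0 to 1); they miss things now and then, are a little off and sometimes report something else, mostly with a low value. They report only what shows in the picture. A call takes as long as a camera call. They do not tell look-alikes from the thing itself.
- r.search_frame(camera, name): "box" ([left, top, width, height] in pixels, round what is visible of it).
The state is a dict: "t": time; "q": joint angles; "joint_vel": joint speeds; "effort": joint torques, N m; "ee_pos": TCP position; "eef_rot": TCP orientation; "wrist_force": force on the tool from outside, world axes, zero at the start; "wrist_torque": the same for the moment, N m; "gripper_width": finger opening in m; "grasp_force": force on a finger pad.
Only numpy, scipy, OpenCV 4.12 (cv2) and the standard library are available. Lean on these libraries where they do the work, as an engineer would, in place of code of your own. Each camera call takes 0.05 s, during which the arm holds its last target. There are 200 camera calls.

## Working session

There is one attempt and no reset: what is moved stays moved. The work goes in short steps, Python scripts to look and compute and a tool call to move; the robot and the scene stay as the last step left them, time stands still between calls to the robot, and variables do not carry over. Pictures are saved under pics/ and viewed, at most 10 in all, crops included, and the job is handed in when it is done.

Besides the shell and the picture viewer there is one more tool, called as name(argument=value, ...), one argument or row to a line, values as JSON. move_arm: Moves the arm, as the interface text tells. Its arguments: {"type":"object","properties":{"dr":{"type":"array","items":{"type":"array","items":{"type":"number"}}},"xyz":{"type":"array","items":{"type":"array","items":{"type":"number"}}},"jaw":{"type":"array","items":{"type":"number"}},"grip_force":{"type":"number"}},"required":["dr","xyz","jaw"]}

```bash
mkdir -p pics; ls
python3 - <<'E'
from bench import r
import cv2
s=r.state(); print({k:s[k] for k in('t','ee_pos','eef_rot','gripper_width')})
for c in('side','top'):
    d=r.read_camera(c); cv2.imwrite(f'pics/{c}0.png',d['image'][:,:,::-1])
    print(c,d['camera_matrix'],d['origin'],d['attitude'],d.keys())
    for n in('cell','stopper','stand','holder','photometer','beaker','reagent','roll'):
        print(n,[(b['box'],round(b['conf'],2)) for b in r.search_frame(c,n)[:3]])
E
```

```text
pics
{'t': 0.0, 'ee_pos': array([ 0.1980794 , -0.59214987,  0.22147567]), 'eef_rot': array([-2.27902207e-04, -1.60608473e-01,  9.87017606e-01,  1.05474963e-03]), 'gripper_width': 0.0870725337920666}
side [[429.16529392   0.         281.78307136]
 [  0.         429.16529392 204.34417197]
 [  0.           0.           1.        ]] [-0.08314606  0.54316273  0.59337418] [-0.33307556 -0.20174711  0.4589215   0.79859241] dict_keys(['image', 'camera_matrix', 'origin', 'attitude'])
cell [([322.4, 191.3, 13.0, 24.3], 0.71), ([351.7, 193.0, 14.4, 21.9], 0.63)]
stopper []
stand [([327.8, 250.4, 23.5, 23.8], 0.8), ([285.4, 236.8, 30.6, 17.6], 0.76)]
holder [([346.7, 212.6, 21.8, 15.2], 0.59), ([349.3, 197.9, 17.0, 22.5], 0.46)]
photometer [([76.6, 218.7, 149.7, 146.1], 0.56)]
beaker [([292.5, 156.5, 24.6, 30.0], 0.72), ([350.6, 195.7, 13.2, 20.5], 0.71)]
reagent [([379.8, 157.0, 18.7, 39.9], 0.84)]
roll [([222.3, 204.7, 21.9, 25.1], 0.87)]
top [[536.79470089   0.         279.81550413]
 [  0.         536.79470089 218.59304515]
 [  0.           0.           1.        ]] [ 0.2635562  -0.07009915  1.63971939] [ 0.71303702  0.06124686 -0.06309998 -0.69558998] dict_keys(['image', 'camera_matrix', 'origin', 'attitude'])
cell [([332.1, 243.2, 14.9, 6.7], 0.42), ([327.3, 208.2, 16.2, 19.9], 0.41)]
stopper []
stand [([267.5, 266.8, 20.0, 19.0], 0.7), ([262.1, 231.8, 23.0, 15.2], 0.49)]
holder [([328.5, 243.2, -0.5, 2.9], 0.55)]
photometer [([114.3, 193.0, 102.7, 46.3], 0.84)]
beaker [([342.8, 154.0, 22.5, 26.6], 0.89)]
reagent [([393.0, 224.3, 23.1, 21.3], 0.82)]
roll [([253.6, 164.7, 19.5, 18.7], 0.58), ([330.5, 243.3, 16.4, 10.1], 0.26)]
```

Run:
```python
import cv2,numpy as np
a=cv2.imread('pics/top0.png')[140:300,230:430]; b=cv2.imread('pics/side0.png')[145:285,210:410]
cv2.imwrite('pics/topc.png',cv2.resize(a,None,fx=3.7,fy=3.7,interpolation=cv2.INTER_CUBIC))
cv2.imwrite('pics/sidec.png',cv2.resize(b,None,fx=4,fy=4,interpolation=cv2.INTER_CUBIC))
```

```text
(no output)
```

View pics/topc.png

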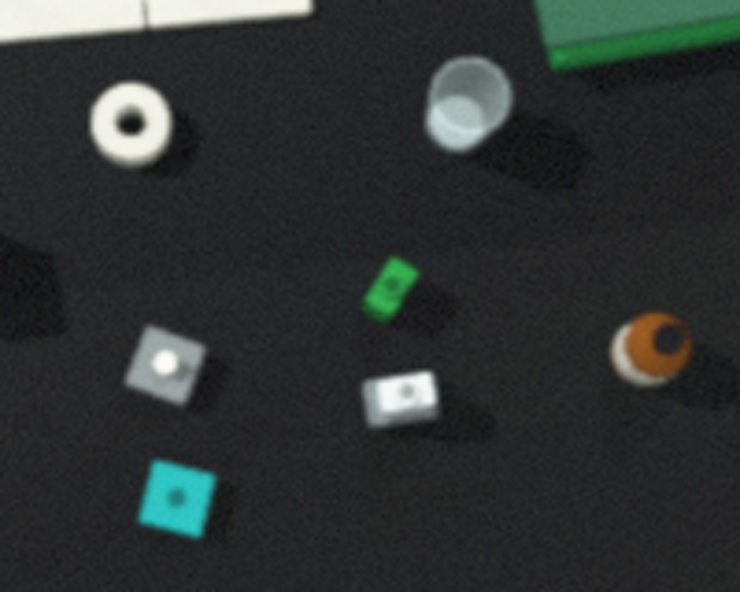

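View pics/sidec.png

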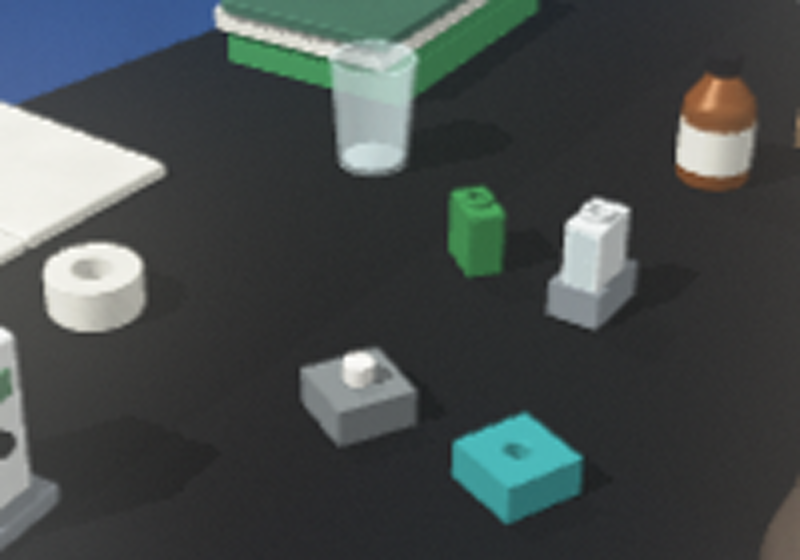

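View pics/top0.png

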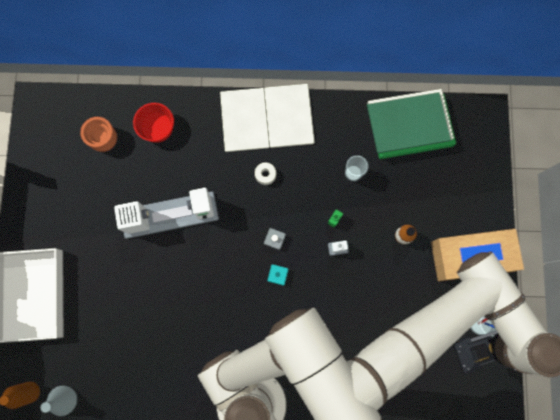

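```bash
python3 - <<'E'
import cv2,numpy as np
T=cv2.imread('pics/top0.png');S=cv2.imread('pics/side0.png')
def c(I,x,y,w,h,f): return cv2.resize(I[y:y+h,x:x+w],None,fx=f,fy=f,interpolation=cv2.INTER_CUBIC)
m=np.hstack([c(T,322,232,32,30,12),c(S,340,190,32,40,10)[50:410] if 0 else c(S,340,188,32,45,8)])
E
python3 - <<'E'
import cv2,numpy as np
T=cv2.imread('pics/top0.png');S=cv2.imread('pics/side0.png')
def c(I,x,y,w,h,f): return cv2.resize(I[y:y+h,x:x+w],None,fx=f,fy=f,interpolation=cv2.INTER_CUBIC)
# cell: top tile origin(320,230) 40x30 x10 -> 400x300 ; side tile origin (340,190) 40x40 x10
m=np.zeros((600,800,3),np.uint8)
m[:300,:400]=c(T,320,230,40,30,10); m[:400,400:800]=c(S,340,190,40,40,10)
m[300:600,:400]=c(T,255,225,40,30,10)
m[400:600,400:]=c(S,280,225,40,20,10)
cv2.imwrite('pics/m1.png',m)
m=np.zeros((600,780,3),np.uint8)
a=c(T,105,180,120,60,4); m[:240,:480]=a
a=c(S,70,215,160,155,2.25); m[240:240+a.shape[0],:a.shape[1]]=a[:360]
cv2.imwrite('pics/m2.png',m)
E
```

```text
(no output)
```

View pics/m1.png

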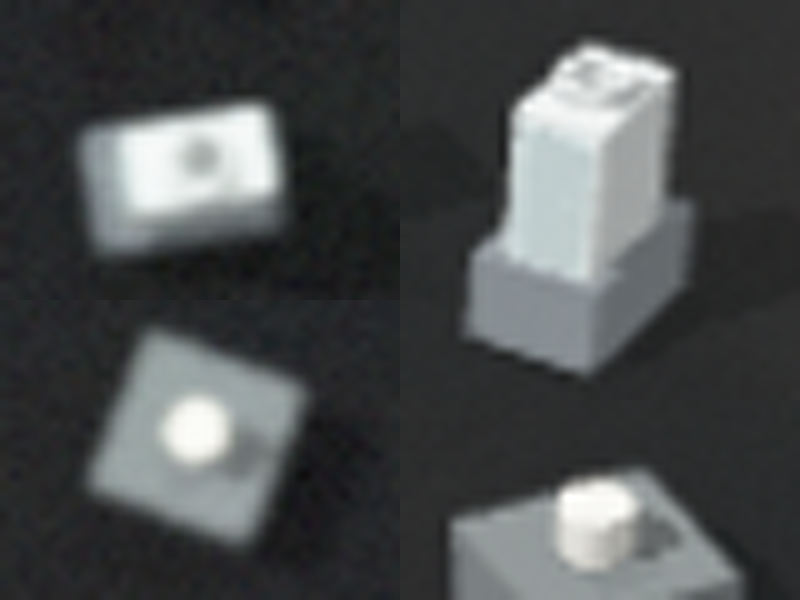

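View pics/m2.png

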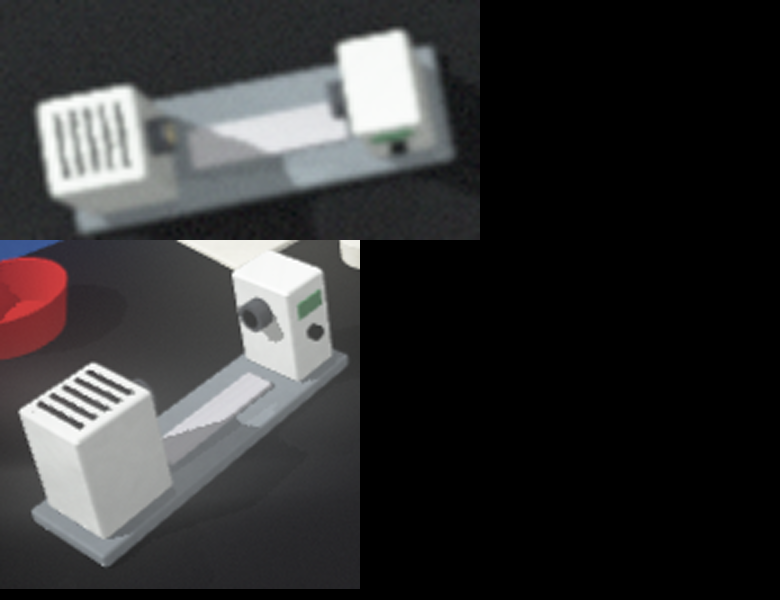

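```bash
cat > h.py <<'E'
import numpy as np
from scipy.spatial.transform import Rotation as R
from scipy.optimize import least_squares
C={'side':([429.165,281.783,204.344],[-0.08314606,0.54316273,0.59337418],[-0.33307556,-0.20174711,0.4589215,0.79859241]),
'top':([536.795,279.8155,218.593],[0.2635562,-0.07009915,1.63971939],[0.71303702,0.06124686,-0.06309998,-0.69558998])}
def proj(c,P):
    k,o,q=C[c]; p=R.from_quat(np.roll(q,-1)).inv().apply(np.atleast_2d(P)-o)
    return np.c_[k[1]-k[0]*p[:,0]/p[:,2], k[2]+k[0]*p[:,1]/p[:,2]]
def at_z(c,uv,z):
    k,o,q=C[c]; d=R.from_quat(np.roll(q,-1)).apply([(uv[0]-k[1])/k[0],-(uv[1]-k[2])/k[0],-1]); o=np.array(o)
    return o+d*(z-o[2])/d[2]
def tri(a,b):
    def f(p): return np.r_[proj('side',p)[0]-a,proj('top',p)[0]-b]
    s=least_squares(f,[.5,0,.05]); return s.x,s.fun
def fit(obs,x0,cams=('side','top')):
    # obs: (cam,uv,local xyz)
    obs=[o for o in obs if o[0] in cams]
    def f(v):
        c,s=np.cos(v[2]),np.sin(v[2]); e=[]
        for cam,uv,l in obs:
            e.append(proj(cam,[v[0]+c*l[0]-s*l[1],v[1]+s*l[0]+c*l[1],l[2]])[0]-uv)
        return np.concatenate(e)
    s=least_squares(f,x0,loss='soft_l1'); return s.x,f(s.x).reshape(-1,2).round(1)
def px(m,off,org,f): return (np.array(m)-off+.5)/f-.5+org
E
cat > fit0.py <<'E'
from h import *
tc=lambda *m:px(m,(0,0),(320,230),10); sc=lambda *m:px(m,(400,0),(340,190),10)
ts=lambda *m:px(m,(0,300),(255,225),10); ss=lambda *m:px(m,(400,400),(280,225),10)
tp=lambda *m:px(m,(0,0),(105,180),4); sp=lambda *m:px(m,(0,240),(70,215),2.25)
# rough ground positions
print('stand approx',at_z('top',ts(198,438),.024),'cell',at_z('top',tc(200,155),.07), at_z('side',sc(600,75),.07))
print('stopper top', at_z('top',ts(197,430),.037),at_z('side',ss(598,492),.037),tri(ss(598,492),ts(197,430)))
print('neck',tri(sc(602,75),tc(200,155)))
# cell: image right=-y. corners: in top: left=+y-ish end
X,Y,Z=.012,.0215,.065
cell=[('top',tc(118,135),(X,Y,Z)),('top',tc(270,100),(X,-Y,Z)),('top',tc(280,190),(-X,-Y,Z)),('top',tc(138,215),(-X,Y,Z)),
 ('side',sc(513,105),(X,Y,Z)),('side',sc(603,130),(-X,Y,Z)),('side',sc(678,72),(-X,-Y,Z))]
hold=[('top',tc(80,127),(.0175,.027,.024)),('top',tc(283,228),(-.0175,-.027,.024)),('side',sc(588,375),(-.0175,.027,0)),
('side',sc(467,333),(.0175,.027,0)),('side',sc(690,283),(-.0175,-.027,0)),('side',sc(693,203),(-.0175,-.027,.024))]
s=.025
stand=[('top',ts(152,328),(s,s,.024)),('top',ts(308,385),(s,-s,.024)),('top',ts(245,548),(-s,-s,.024)),('top',ts(90,490),(-s,s,.024)),
('side',ss(650,468),(s,-s,.024)),('side',ss(455,520),(s,s,.024)),('side',ss(740,580),(-s,-s,.024))]
for n,o in(('cell',cell),('holder',hold),('stand',stand)):
    for cm in(('side','top'),('side',),('top',)):
        v,e=fit(o,[.45,-.1,0],cm); print(n,cm,v.round(4),np.degrees(v[2]).round(1),e.tolist() if len(cm)==2 else '')
H=.115
def ph(H):
  h=.035
  return [('top',tp(38,100),(h,.145,H)),('top',tp(132,85),(h,.075,H)),('top',tp(145,180),(-h,.075,H)),('top',tp(55,197),(-h,.145,H)),
 ('top',tp(338,42),(h,-.075,H)),('top',tp(407,30),(h,-.125,H)),('top',tp(418,130),(-h,-.125,H)),('top',tp(352,137),(-h,-.075,H)),
 ('top',tp(432,48),(.045,-.135,.018)),('top',tp(455,158),(-.045,-.135,.018)),('top',tp(80,232),(-.045,.155,.009)),
 ('side',sp(20,410),(h,.145,H)),('side',sp(93,363),(h,.075,H)),('side',sp(155,395),(-h,.075,H)),('side',sp(83,445),(-h,.145,H)),
 ('side',sp(232,272),(h,-.075,H)),('side',sp(262,252),(h,-.125,H)),('side',sp(322,268),(-h,-.125,H)),('side',sp(290,293),(-h,-.075,H)),
 ('side',sp(347,352),(-.045,-.135,.018)),('side',sp(33,512),(.045,.155,.018)),('side',sp(103,567),(-.045,.155,0)),('side',sp(302,380),(-h,-.075,.018))]
for H in(.115,.133):
    for cm in(('side','top'),('side',),('top',)):
        v,e=fit(ph(H),[.45,.2,0],cm); print(H,cm,v.round(4),np.degrees(v[2]).round(1),abs(e).mean(),e.tolist() if len(cm)==2 else '')
E
python3 fit0.py
```

```text
stand approx [ 0.4897138  -0.05571185  0.024     ] cell [ 0.46816934 -0.24865009  0.07      ] [ 0.46388893 -0.24854003  0.07      ]
stopper top [ 0.49031853 -0.05546279  0.037     ] [ 0.49136221 -0.05912242  0.037     ] (array([ 0.48922013, -0.05607901,  0.03954965]), array([-0.23789162, -0.03391636,  0.1906101 ,  0.24772947]))
neck (array([ 0.46636282, -0.25005342,  0.06871261]), array([-0.66802073, -0.09083766,  0.42299305,  0.67557604]))
cell ('side', 'top') [ 0.4666 -0.2502  0.1974] 11.3 [[0.6, 0.0], [-0.3, 1.0], [0.3, -0.0], [0.2, -0.0], [-0.1, 0.4], [-0.3, 0.5], [-0.4, -0.8]]
cell ('side',) [ 0.4661 -0.2511  0.1603] 9.2 
cell ('top',) [ 0.4673 -0.2496  0.214 ] 12.3 
holder ('side', 'top') [ 0.4658 -0.2494  0.1518] 8.7 [[0.9, 0.9], [-0.1, -0.0], [-0.2, -0.0], [-0.2, -0.1], [-0.4, 0.1], [0.0, 0.2]]
holder ('side',) [ 0.4655 -0.2498  0.1564] 9.0 
holder ('top',) [ 0.4672 -0.2483  0.1291] 7.4 
stand ('side', 'top') [ 0.4891 -0.0561 -0.356 ] -20.4 [[0.2, 0.6], [-0.2, 1.0], [0.0, -0.2], [0.2, -0.4], [-0.6, 0.1], [-0.1, -0.2], [0.1, -0.3]]
stand ('side',) [ 0.4886 -0.0559 -0.3771] -21
[... 345 characters left out ...]
.2, 0.0], [-1.1, 0.7], [0.8, -0.7], [-1.8, -2.4], [2.5, 1.7], [-1.1, 0.4]]
0.115 ('side',) [0.5573 0.2605 0.2485] 14.2 1.1541666666666666 
0.115 ('top',) [0.5596 0.261  0.2185] 12.5 0.4636363636363636 
0.133 ('side', 'top') [0.5545 0.2597 0.2417] 13.9 2.332608695652174 [[-1.9, 2.2], [-1.2, 0.8], [-0.3, 0.6], [-2.1, 1.6], [-1.2, 0.6], [-1.3, -0.1], [0.6, -1.7], [-0.1, 0.2], [-0.1, 0.3], [-0.1, 0.8], [0.9, 2.9], [-2.4, -7.0], [-0.1, -8.4], [-0.3, -9.7], [-2.7, -7.6], [-1.2, -6.9], [2.5, -8.8], [1.5, -7.1], [-0.8, -6.5], [1.9, -0.4], [-0.2, -0.9], [4.8, 3.0], [0.1, 0.9]]
0.133 ('side',) [0.5412 0.2673 0.2745] 15.7 2.8249999999999997 
0.133 ('top',) [0.5569 0.2581 0.2201] 12.6 0.6272727272727273
```

move_arm(
  dr=[
    [0, 0, 4],
    [0, 0, 4],
    [0, 0, 4],
    [0, 0, 4],
    [0, 0, 4],
  ],
  xyz=[
    [1.46, 2.68, 0],
    [1.46, 2.68, 0],
    [1.46, 2.68, 0],
    [1.46, 2.68, 0],
    [1.46, 2.68, 0],
  ],
  jaw=[0, 0, 0, 0, 0],
  grip_force=15,
)

```text
t: 1.32
ee_pos: [0.2717, -0.4575, 0.2226]
eef_rot: [0.0, -0.331, 0.944, -0.0]
wrist_force: [1.2, -0.2, 1.0]
gripper_width: 0.0618
grasp_force: 0.0
```

move_arm(
  dr=[
    [0, 0, 4],
    [0, 0, 4],
    [0, 0, 4],
    [0, 0, 4],
    [0, 0, 4],
  ],
  xyz=[
    [1.46, 2.68, 0],
    [1.46, 2.68, 0],
    [1.46, 2.68, 0],
    [1.46, 2.68, 0],
    [1.46, 2.68, 0],
  ],
  jaw=[0, 0, 0, 0, 0],
)

```text
t: 1.73
ee_pos: [0.3448, -0.3234, 0.2228]
eef_rot: [0.0, -0.49, 0.872, -0.0]
wrist_force: [-0.1, 0.2, 0.3]
gripper_width: 0.0438
grasp_force: 0.0
```

move_arm(
  dr=[
    [0, 0, 4],
    [0, 0, 4],
    [0, 0, 4],
    [0, 0, 4],
    [0, 0, 4],
  ],
  xyz=[
    [1.46, 2.68, 0],
    [1.46, 2.68, 0],
    [1.46, 2.68, 0],
    [1.46, 2.68, 0],
    [1.46, 2.68, 0],
  ],
  jaw=[0, 0, 0, 0, 0],
)

```text
t: 2.15
ee_pos: [0.4178, -0.1893, 0.2229]
eef_rot: [0.0, -0.634, 0.773, -0.0]
wrist_force: [1.0, -0.2, -0.2]
gripper_width: 0.0435
grasp_force: 0.0
```

move_arm(
  dr=[
    [0, 0, 4],
    [0, 0, 4],
    [0, 0, 4],
    [0, 0, 4],
    [0, 0, 4],
  ],
  xyz=[
    [1.46, 2.68, 0],
    [1.46, 2.68, 0],
    [1.46, 2.68, 0],
    [1.46, 2.68, 0],
    [1.46, 2.68, 0],
  ],
  jaw=[0, 0, 0, 0, 0],
)

```text
t: 2.57
ee_pos: [0.4908, -0.0552, 0.2229]
eef_rot: [-0.0, 0.759, -0.651, 0.0]
wrist_force: [0.2, -1.2, 0.5]
gripper_width: 0.0435
grasp_force: 0.0
```

move_arm(
  dr=[
    [0, 0, 0],
    [0, 0, 0],
    [0, 0, 0],
    [0, 0, 0],
    [0, 0, 0],
  ],
  xyz=[
    [-0.15, -0.1, -4],
    [0, 0, -4],
    [0, 0, -4],
    [0, 0, -3.2],
    [0, 0, 0],
  ],
  jaw=[0, 0, 0, 0, 0],
)

```text
t: 2.98
ee_pos: [0.4838, -0.0582, 0.0648]
eef_rot: [0.005, 0.757, -0.653, -0.005]
wrist_force: [-0.4, -0.6, -0.7]
gripper_width: 0.0434
grasp_force: 0.0
```

Run:
```python
from bench import r
import cv2,numpy as np
s=r.state(); print(s['t'],s['ee_pos'],s['eef_rot'])
c=lambda I,x,y,w,h,f: cv2.resize(np.ascontiguousarray(I[y:y+h,x:x+w,::-1]),None,fx=f,fy=f,interpolation=cv2.INTER_CUBIC)
T=r.read_camera('top')['image'];S=r.read_camera('side')['image']
cv2.imwrite('pics/m3.png',np.hstack([c(T,250,210,40,60,10)[:600],c(S,275,205,40,60,10)]))
```

```text
2.9833 [ 0.48377856 -0.05820656  0.06484169] [ 0.00504272  0.75706121 -0.6533077  -0.00468417]
```

View pics/m3.png

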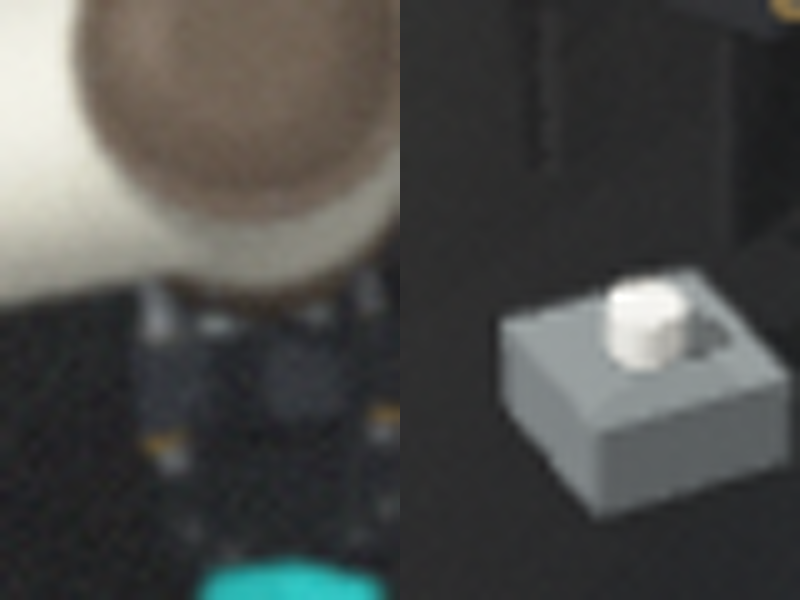

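move_arm(
  dr=[
    [0, 0, 0],
    [0, 0, 0],
    [0, 0, 0],
    [0, 0, 0],
    [0, 0, 0],
  ],
  xyz=[
    [0, 0, 0],
    [0, 0, 0],
    [0, 0, 0],
    [0, 0, 0],
    [0, 0, 0],
  ],
  jaw=[0, 0, 0, 0, 0],
)

```text
t: 3.5
ee_pos: [0.4893, -0.0576, 0.0716]
eef_rot: [-0.001, 0.758, -0.653, 0.001]
wrist_force: [-0.1, 0.7, -1.0]
gripper_width: 0.0438
grasp_force: 0.0
```

move_arm(
  dr=[
    [0, 0, 0],
    [0, 0, 0],
    [0, 0, 0],
    [0, 0, 0],
    [0, 0, 0],
  ],
  xyz=[
    [0, 0.1, -1.5],
    [0, 0, -1.5],
    [0, 0, -1],
    [0, 0, -0.5],
    [0, 0, 0],
  ],
  jaw=[0, 0, 0, 0, 0],
)

```text
t: 3.92
ee_pos: [0.4885, -0.0568, 0.0252]
eef_rot: [0.001, 0.758, -0.653, -0.0]
wrist_force: [-0.0, -0.9, 0.2]
gripper_width: 0.0438
grasp_force: 0.0
```

move_arm(
  dr=[
    [0, 0, 0],
    [0, 0, 0],
    [0, 0, 0],
    [0, 0, 0],
    [0, 0, 0],
  ],
  xyz=[
    [0, 0, 0],
    [0, 0, 0],
    [0, 0, 0],
    [0, 0, 0],
    [0, 0, 0],
  ],
  jaw=[-0.3, -0.4, -0.5, -0.6, -0.7],
  grip_force=10,
)

```text
t: 4.33
ee_pos: [0.489, -0.0566, 0.0259]
eef_rot: [-0.0, 0.758, -0.653, 0.0]
wrist_force: [-0.2, 0.4, 0.6]
gripper_width: 0.0185
grasp_force: 0.0
```

move_arm(
  dr=[
    [0, 0, 0],
    [0, 0, 0],
    [0, 0, 0],
    [0, 0, 0],
    [0, 0, 0],
  ],
  xyz=[
    [0, 0, 0],
    [0, 0, 0],
    [0, 0, 0],
    [0, 0, 0],
    [0, 0, 0],
  ],
  jaw=[-0.8, -1, -1, -1, -1],
)

```text
t: 4.75
ee_pos: [0.4889, -0.0567, 0.0258]
eef_rot: [-0.0, 0.758, -0.653, 0.0]
wrist_force: [0.2, -0.2, 3.5]
gripper_width: 0.0166
grasp_force: 10.0
```

move_arm(
  dr=[
    [0, 0, 0],
    [0, 0, 0],
    [0, 0, 0],
    [0, 0, 0],
    [0, 0, 0],
  ],
  xyz=[
    [0, 0, 1],
    [0, 0, 2],
    [0, 0, 2.5],
    [0, 0, 2.5],
    [0, 0, 2],
  ],
  jaw=[-1, -1, -1, -1, -1],
  grip_force=15,
)

```text
t: 5.17
ee_pos: [0.489, -0.0567, 0.127]
eef_rot: [-0.0, 0.758, -0.653, 0.0]
wrist_force: [0.8, -0.1, -1.3]
gripper_width: 0.0165
grasp_force: 15.0
```

move_arm(
  dr=[
    [0, 0, 0],
    [0, 0, 0],
    [0, 0, 0],
    [0, 0, 0],
    [0, 0, 0],
  ],
  xyz=[
    [-0.23, -2, 0],
    [-0.23, -2, 0],
    [-0.23, -2, 0],
    [-0.23, -2, 0],
    [-0.23, -2, 0],
  ],
  jaw=[-1, -1, -1, -1, -1],
)

```text
t: 5.58
ee_pos: [0.4768, -0.1575, 0.1253]
eef_rot: [0.0, 0.758, -0.653, -0.0]
wrist_force: [-0.6, 0.3, 0.2]
gripper_width: 0.0162
grasp_force: 15.0
```

move_arm(
  dr=[
    [0, 0, 0],
    [0, 0, 0],
    [0, 0, 0],
    [0, 0, 0],
    [0, 0, 0],
  ],
  xyz=[
    [-0.28, -2.5, 0],
    [-0.28, -2.5, 0],
    [-0.28, -2.5, 0],
    [-0.28, -1.85, 0],
    [0, 0, -1.5],
  ],
  jaw=[-1, -1, -1, -1, -1],
)

```text
t: 6.0
ee_pos: [0.4675, -0.2534, 0.1124]
eef_rot: [-0.001, 0.757, -0.654, 0.003]
wrist_force: [0.6, 1.2, -0.1]
gripper_width: 0.0162
grasp_force: 15.0
```

move_arm(
  dr=[
    [0, 0, 0],
    [0, 0, 0],
    [0, 0, 0],
    [0, 0, 0],
    [0, 0, 0],
  ],
  xyz=[
    [0, 0, -0.5],
    [0, 0, 0],
    [0, 0, 0],
    [0, 0, 0],
    [0, 0, 0],
  ],
  jaw=[-1, -1, -1, -1, -1],
)

```text
t: 6.42
ee_pos: [0.4666, -0.2498, 0.1061]
eef_rot: [-0.0, 0.758, -0.652, 0.001]
wrist_force: [0.8, -0.1, -0.5]
gripper_width: 0.0163
grasp_force: 15.0
```

Run:
```python
from bench import r
import cv2,numpy as np
s=r.state(); print(s['t'],s['ee_pos'],s['eef_rot'])
c=lambda I,x,y,w,h,f: cv2.resize(np.ascontiguousarray(I[y:y+h,x:x+w,::-1]),None,fx=f,fy=f,interpolation=cv2.INTER_CUBIC)
T=r.read_camera('top')['image'];S=r.read_camera('side')['image']
cv2.imwrite('pics/top4.png',T[:,:,::-1])
cv2.imwrite('pics/m4.png',np.hstack([c(T,320,220,40,50,10),c(S,340,170,40,50,10)]))
```

```text
6.4167 [ 0.46662853 -0.24978704  0.10613366] [-2.30994928e-04  7.57903554e-01 -6.52366379e-01  5.07801039e-04]
```

View pics/m4.png

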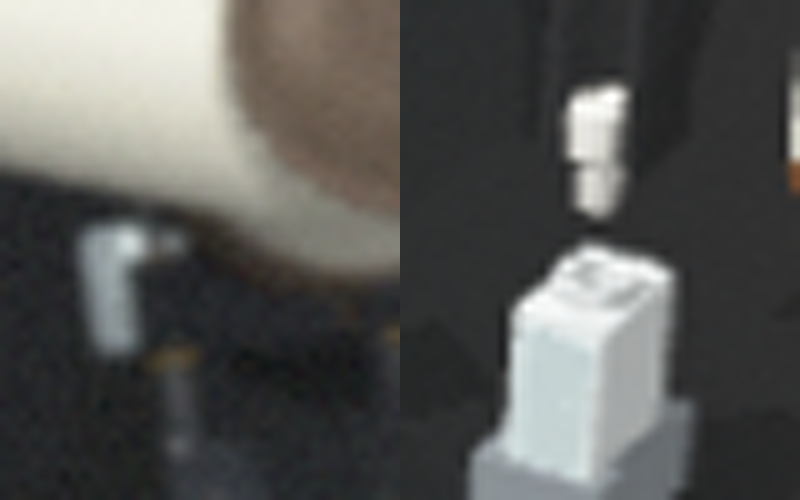

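Run:
```python
from h import *
p=np.array([.4666,-.2498,.0881])
f=lambda P:((proj('side',P)-[340,170]+.5)*10-.5+[400,0]).round(0).tolist()
print('tip',f(p),'headtop',f(p+[0,0,.029]),'headbot',f(p+[0,0,.016]))
print('rim centre',f([.4662,-.25,.07]))
a=np.linspace(0,2*np.pi,40)
for nm,rad,z,c in(('rim',.01,.07,(.4662,-.25)),('tip',.0045,.0881,p[:2]),('bore',.007,.07,(.4662,-.25)),('head',.009,.1171,p[:2]),('ledge',.009,.1041,p[:2])):
    q=np.array(f(np.c_[c[0]+rad*np.cos(a),c[1]+rad*np.sin(a),0*a+z])); print(nm,q.min(0),q.max(0))
print('d per mm',np.array(f([.4762,-.25,.07]))-f([.4662,-.25,.07]),np.array(f([.4662,-.24,.07]))-f([.4662,-.25,.07]))
```

```text
tip [[600.0, 206.0]] headtop [[608.0, 102.0]] headbot [[604.0, 149.0]]
rim centre [[596.0, 270.0]]
rim [556. 251.] [636. 289.]
tip [581. 198.] [618. 215.]
bore [568. 257.] [624. 283.]
head [571.  86.] [645. 118.]
ledge [568. 133.] [641. 166.]
d per mm [[-32. -13.]] [[-24.  14.]]
```

Run:
```python
from h import *
import cv2
for n,c,(x,y,w,h) in(('side0','side',(355,192,14,11)),('top0','top',(334,239,13,12))):
    g=cv2.cvtColor(cv2.imread(f'pics/{n}.png'),cv2.COLOR_BGR2GRAY)[y:y+h,x:x+w]
    print(n); print('     ',list(range(x,x+w)))
    for i,row in enumerate(g): print(y+i,row.tolist())
    P=proj(c,[.4662,-.25,.07])[0]; print('pred rim centre',P)
```

```text
side0
      [355, 356, 357, 358, 359, 360, 361, 362, 363, 364, 365, 366, 367, 368]
192 [46, 47, 46, 45, 47, 48, 46, 48, 48, 45, 47, 46, 45, 48]
193 [48, 46, 46, 54, 50, 47, 47, 47, 45, 47, 47, 47, 47, 47]
194 [45, 46, 68, 122, 125, 103, 70, 58, 51, 47, 47, 47, 48, 47]
195 [55, 108, 151, 220, 237, 220, 167, 141, 111, 97, 72, 50, 48, 48]
196 [108, 225, 220, 184, 193, 224, 241, 241, 223, 216, 169, 114, 67, 48]
197 [186, 214, 190, 180, 204, 225, 225, 238, 229, 234, 240, 221, 121, 46]
198 [226, 236, 232, 200, 205, 228, 228, 221, 186, 181, 201, 176, 98, 47]
199 [225, 217, 219, 223, 223, 211, 183, 166, 165, 195, 176, 160, 96, 46]
200 [243, 233, 223, 221, 218, 199, 187, 181, 193, 174, 161, 140, 83, 47]
201 [242, 242, 242, 243, 239, 241, 236, 211, 174, 161, 162, 141, 83, 46]
202 [227, 235, 237, 241, 242, 241, 220, 176, 163, 162, 162, 138, 80, 46]
pred rim centre [359.15881751 196.5401686 ]
top0
      [334, 335, 336, 337, 338, 339, 340, 341, 342, 343, 344, 345, 346]
239 [38, 39, 37, 35, 35, 44, 40, 38, 43, 43, 45, 47, 43]
240 [38, 45, 39, 46, 53, 57, 69, 83, 95, 118, 130, 127, 96]
241 [76, 92, 107, 118, 128, 144, 158, 173, 192, 214, 226, 221, 164]
242 [162, 182, 201, 216, 218, 220, 228, 235, 238, 243, 244, 239, 191]
243 [234, 238, 241, 240, 231, 221, 223, 234, 242, 245, 247, 241, 201]
244 [246, 247, 246, 238, 220, 194, 188, 208, 231, 241, 246, 243, 215]
245 [247, 247, 243, 228, 203, 181, 173, 188, 225, 233, 242, 244, 228]
246 [246, 247, 243, 230, 204, 179, 177, 193, 223, 230, 239, 244, 234]
247 [246, 246, 244, 236, 220, 203, 202, 211, 221, 223, 237, 244, 237]
248 [246, 246, 243, 237, 232, 233, 233, 226, 213, 215, 231, 238, 230]
249 [243, 246, 242, 236, 232, 228, 221, 205, 195, 196, 196, 193, 175]
250 [232, 232, 225, 214, 199, 183, 169, 159, 154, 156, 150, 140, 124]
pred rim centre [340.00491949 245.72522942]
```

move_arm(
  dr=[
    [0, 0, 0],
    [0, 0, 0],
    [0, 0, 0],
    [0, 0, 0],
    [0, 0, 0],
  ],
  xyz=[
    [0, 0, -0.7],
    [0, 0, -0.7],
    [0, 0, -0.6],
    [0, 0, -0.4],
    [0, 0, 0],
  ],
  jaw=[-1, -1, -1, -1, -1],
)

```text
t: 6.93
ee_pos: [0.4651, -0.2499, 0.0801]
eef_rot: [0.001, 0.757, -0.653, -0.001]
wrist_force: [-0.5, 0.3, -0.6]
gripper_width: 0.0163
grasp_force: 15.0
```

move_arm(
  dr=[
    [0, 0, 0],
    [0, 0, 0],
    [0, 0, 0],
    [0, 0, 0],
    [0, 0, 0],
  ],
  xyz=[
    [0, 0, -0.2],
    [0, 0, -0.2],
    [0, 0, -0.2],
    [0, 0, 0],
    [0, 0, 0],
  ],
  jaw=[-1, -1, -1, -1, -1],
)

```text
t: 7.35
ee_pos: [0.4661, -0.2502, 0.0755]
eef_rot: [0.0, 0.758, -0.653, -0.0]
wrist_force: [-0.3, 0.4, 0.2]
gripper_width: 0.0163
grasp_force: 15.0
```

move_arm(
  dr=[
    [0, 0, 0],
    [0, 0, 0],
    [0, 0, 0],
    [0, 0, 0],
    [0, 0, 0],
  ],
  xyz=[
    [0, 0, -0.15],
    [0, 0, -0.1],
    [0, 0, -0.1],
    [0, 0, 0],
    [0, 0, 0],
  ],
  jaw=[-1, -1, -1, -1, -1],
)

```text
t: 7.77
ee_pos: [0.466, -0.2502, 0.072]
eef_rot: [0.0, 0.758, -0.653, -0.0]
wrist_force: [-0.2, 0.6, -0.2]
gripper_width: 0.0157
grasp_force: 15.0
```

move_arm(
  dr=[
    [0, 0, 0],
    [0, 0, 0],
    [0, 0, 0],
    [0, 0, 0],
    [0, 0, 0],
  ],
  xyz=[
    [0, 0, -0.05],
    [0, 0, -0.05],
    [0, 0, 0],
    [0, 0, 0],
    [0, 0, 0],
  ],
  jaw=[-1, -1, -1, -1, -1],
)

```text
t: 8.18
ee_pos: [0.4664, -0.2503, 0.0718]
eef_rot: [-0.0, 0.758, -0.653, 0.0]
wrist_force: [-1.7, 0.9, 6.0]
gripper_width: 0.0158
grasp_force: 15.0
```

move_arm(
  dr=[
    [0, 0, 0],
    [0, 0, 0],
    [0, 0, 0],
    [0, 0, 0],
    [0, 0, 0],
  ],
  xyz=[
    [0, 0, -0.05],
    [0, 0, 0],
    [0, 0, 0],
    [0, 0, 0],
    [0, 0, 0],
  ],
  jaw=[-1, -1, -0.5, -0.2, 0],
)

```text
t: 8.6
ee_pos: [0.466, -0.2501, 0.0703]
eef_rot: [-0.0, 0.757, -0.653, -0.0]
wrist_force: [0.8, -0.5, 0.9]
gripper_width: 0.028
grasp_force: 0.0
```

move_arm(
  dr=[
    [0, 0, 0],
    [0, 0, 0],
    [0, 0, 0],
    [0, 0, 0],
    [0, 0, 0],
  ],
  xyz=[
    [0, 0, 0.2],
    [0, 0, 1],
    [0, 0, 1],
    [0, 0, 0],
    [0, 0, 0],
  ],
  jaw=[0.1, 0.1, 0.1, 0.1, 0.1],
)

```text
t: 9.02
ee_pos: [0.4669, -0.2503, 0.0938]
eef_rot: [-0.001, 0.758, -0.653, 0.001]
wrist_force: [-0.9, -0.1, -0.0]
gripper_width: 0.0472
grasp_force: 0.0
```

Run:
```python
from bench import r
from h import *
import cv2
f=lambda I,x,y,w,h,k: cv2.resize(np.ascontiguousarray(I[y:y+h,x:x+w,::-1]),None,fx=k,fy=k,interpolation=cv2.INTER_CUBIC)
S=r.read_camera('side')['image']; cv2.imwrite('pics/side5.png',S[:,:,::-1]); cv2.imwrite('pics/m5.png',f(S,330,170,50,60,10))
g=lambda P:((proj('side',P)-[330,170]+.5)*10-.5).round(0).tolist()
print('head top',g([.4663,-.2502,.083]),'under',g([.4663,-.2502,.07]))
```

```text
head top [[300.0, 224.0]] under [[296.0, 269.0]]
```

View pics/m5.png

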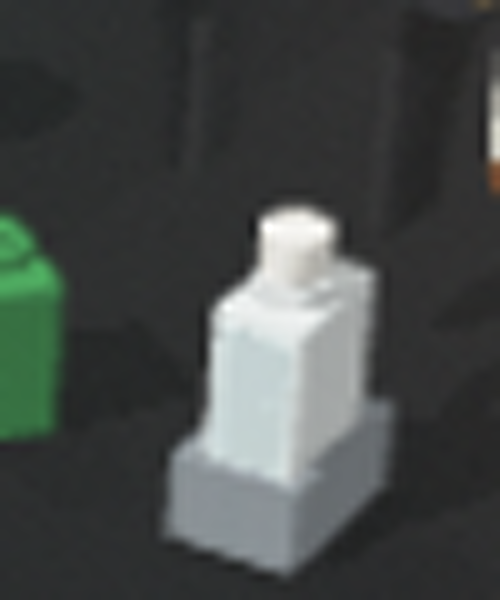

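Stopper seated: head top at (297,222) in the crop, against (300,224) predicted for fully down. Next, gripping the cell.

move_arm(
  dr=[
    [0, 0, 0],
    [0, 0, 0],
    [0, 0, 0],
    [0, 0, 0],
    [0, 0, 0],
  ],
  xyz=[
    [0, 0, -1.6],
    [0, 0, -1.6],
    [0, 0, -1.5],
    [0, 0, -1.3],
    [0, 0, 0],
  ],
  jaw=[0.1, 0.1, 0.1, 0.1, 0.1],
)

```text
t: 9.48
ee_pos: [0.4638, -0.2496, 0.0298]
eef_rot: [0.001, 0.757, -0.653, -0.003]
wrist_force: [-0.5, -0.8, -0.0]
gripper_width: 0.0479
grasp_force: 0.0
```

move_arm(
  dr=[
    [0, 0, 0],
    [0, 0, 0],
    [0, 0, 0],
    [0, 0, 0],
    [0, 0, 0],
  ],
  xyz=[
    [0, 0, 0],
    [0, 0, 0],
    [0, 0, 0],
    [0, 0, 0],
    [0, 0, 0],
  ],
  jaw=[0.1, 0.1, 0.1, 0.1, 0.1],
)

```text
t: 9.9
ee_pos: [0.4665, -0.2503, 0.0333]
eef_rot: [-0.0, 0.758, -0.653, 0.001]
wrist_force: [-0.3, -0.3, -0.1]
gripper_width: 0.0483
grasp_force: 0.0
```

move_arm(
  dr=[
    [0, 0, 0],
    [0, 0, 0],
    [0, 0, 0],
    [0, 0, 0],
    [0, 0, 0],
  ],
  xyz=[
    [0, 0, -0.2],
    [0, 0, -0.2],
    [0, 0, 0],
    [0, 0, 0],
    [0, 0, 0],
  ],
  jaw=[0, -0.1, -0.2, -0.3, -0.35],
  grip_force=10,
)

```text
t: 10.32
ee_pos: [0.466, -0.2502, 0.0285]
eef_rot: [0.0, 0.758, -0.653, -0.0]
wrist_force: [-0.1, 0.6, 0.3]
gripper_width: 0.0313
grasp_force: 0.0
```

move_arm(
  dr=[
    [0, 0, 0],
    [0, 0, 0],
    [0, 0, 0],
    [0, 0, 0],
    [0, 0, 0],
  ],
  xyz=[
    [0, 0, 0],
    [0, 0, 0],
    [0, 0, 0],
    [0, 0, 0],
    [0, 0, 0],
  ],
  jaw=[-0.4, -0.45, -0.5, -0.7, -1],
  grip_force=10,
)

```text
t: 10.73
ee_pos: [0.4658, -0.2502, 0.0285]
eef_rot: [0.0, 0.758, -0.653, -0.0]
wrist_force: [-0.5, 1.1, 0.2]
gripper_width: 0.024
grasp_force: 9.9
```

move_arm(
  dr=[
    [0, 0, 0],
    [0, 0, 0],
    [0, 0, 0],
    [0, 0, 0],
    [0, 0, 0],
  ],
  xyz=[
    [0, 0, 0],
    [0, 0, 0],
    [0, 0, 0],
    [0, 0, 0],
    [0, 0, 0],
  ],
  jaw=[-1, -1, -1, -1, -1],
  grip_force=22,
)

```text
t: 11.15
ee_pos: [0.466, -0.2502, 0.0285]
eef_rot: [0.0, 0.758, -0.653, -0.0]
wrist_force: [-1.0, -0.4, 0.7]
gripper_width: 0.0238
grasp_force: 21.8
```

move_arm(
  dr=[
    [0, 0, 0],
    [0, 0, 0],
    [0, 0, 0],
    [0, 0, 0],
    [0, 0, 0],
  ],
  xyz=[
    [0, 0, 0.5],
    [0, 0, 1.5],
    [0, 0, 3],
    [0, 0, 3.5],
    [0, 0, 3.5],
  ],
  jaw=[-1, -1, -1, -1, -1],
)

```text
t: 11.57
ee_pos: [0.4658, -0.2501, 0.1497]
eef_rot: [0.0, 0.758, -0.653, -0.0]
wrist_force: [1.3, -0.2, -1.6]
gripper_width: 0.0239
grasp_force: 21.8
```

```bash
cat > wf.py <<'E'
from h import *
import cv2
from scipy.ndimage import map_coordinates
h=.035;H=.115;b=.045
# edges: (p,q) local; per camera visible strong edges
def box(x0,x1,y0,y1,z): return [((x0,y0,z),(x1,y0,z)),((x1,y0,z),(x1,y1,z)),((x1,y1,z),(x0,y1,z)),((x0,y1,z),(x0,y0,z))]
heads=box(-h,h,.075,.145,H)+box(-h,h,-.125,-.075,H)
E_={'top':heads+[((-b,-.135,.018),(b,-.135,.018)),((-b,-.135,.018),(-b,.09,.018)),((b,.07,.018),(b,-.07,.018))],
'side':heads+[((-h,.145,.018),(-h,.145,H)),((-h,.075,.03),(-h,.075,H)),((h,.145,.03),(h,.145,H)),((-h,-.125,.03),(-h,-.125,H)),((-h,-.075,.03),(-h,-.075,H)),((-b,.155,0),(-b,-.135,0)),((-b,.155,0),(b,.155,0)),((h,-.075,.03),(h,-.075,H))]}
def cost(v,cams,G):
    c,s=np.cos(v[2]),np.sin(v[2]); tot=0
    for cam in cams:
        for p,q in E_[cam]:
            P=np.linspace(.08,.92,20)[:,None]; L=np.array(p)*(1-P)+np.array(q)*P
            W=np.c_[v[0]+c*L[:,0]-s*L[:,1],v[1]+s*L[:,0]+c*L[:,1],L[:,2]]
            u=proj(cam,W); d=u[-1]-u[0]; n=np.array([-d[1],d[0]])/np.hypot(*d)
            gx=map_coordinates(G[cam][0],[u[:,1],u[:,0]],order=1);gy=map_coordinates(G[cam][1],[u[:,1],u[:,0]],order=1)
            tot-=np.sqrt(np.abs(gx*n[0]+gy*n[1])+1).mean()
    return tot/len(cams)
if __name__=='__main__':
    from scipy.optimize import differential_evolution
    for sg in(1.2,.7):
        G={}
        for cam in('side','top'):
            g=cv2.GaussianBlur(cv2.cvtColor(cv2.imread(f'pics/{cam}0.png'),cv2.COLOR_BGR2GRAY).astype(np.float32),(0,0),sg)
            G[cam]=(cv2.Sobel(g,cv2.CV_32F,1,0),cv2.Sobel(g,cv2.CV_32F,0,1))
        for cams in(('side','top'),('side',),('top',)):
            s=differential_evolution(cost,[(.545,.572),(.245,.275),(.18,.28)],args=(cams,G),seed=1,popsize=12,maxiter=40,tol=1e-6)
            print(sg,cams,s.x.round(4),np.degrees(s.x[2]).round(2),round(s.fun,2))
E
time python3 wf.py
```

```text
1.2 ('side', 'top') [0.5595 0.2613 0.2271] 13.01 -181.94
1.2 ('side',) [0.5587 0.2614 0.2255] 12.92 -187.08
1.2 ('top',) [0.5603 0.2615 0.2292] 13.13 -178.49
0.7 ('side', 'top') [0.5595 0.2613 0.2274] 13.03 -201.29
0.7 ('side',) [0.5584 0.2615 0.226 ] 12.95 -206.52
0.7 ('top',) [0.5603 0.2616 0.2286] 13.1 -199.52
real	0m9.714s
user	0m10.821s
sys	0m0.084s
```

move_arm(
  dr=[
    [0, 0, 0.28],
    [0, 0, 0.28],
    [0, 0, 0.28],
    [0, 0, 0.28],
    [0, 0, 0.28],
  ],
  xyz=[
    [0.3, 1.5, 2],
    [0.5, 2.8, 1],
    [0.62, 3.4, 0],
    [0.62, 3.4, 0],
    [0.62, 3.4, 0],
  ],
  jaw=[-1, -1, -1, -1, -1],
)

```text
t: 11.98
ee_pos: [0.4929, -0.1038, 0.1793]
eef_rot: [-0.001, 0.765, -0.644, 0.001]
wrist_force: [0.0, -0.5, -0.5]
gripper_width: 0.0238
grasp_force: 21.8
```

move_arm(
  dr=[
    [0, 0, 0.28],
    [0, 0, 0.28],
    [0, 0, 0.28],
    [0, 0, 0.28],
    [0, 0, 0.28],
  ],
  xyz=[
    [0.62, 3.4, 0],
    [0.62, 3.4, 0],
    [0.62, 3.4, 0],
    [0.62, 3.4, 0],
    [0.62, 3.4, 0],
  ],
  jaw=[-1, -1, -1, -1, -1],
)

```text
t: 12.4
ee_pos: [0.5238, 0.0667, 0.179]
eef_rot: [-0.001, 0.773, -0.634, 0.0]
wrist_force: [-0.1, -0.8, -1.6]
gripper_width: 0.0243
grasp_force: 21.8
```

move_arm(
  dr=[
    [0, 0, 0.28],
    [0, 0, 0.28],
    [0, 0, 0.28],
    [0, 0, 0.28],
    [0, 0, 0.28],
  ],
  xyz=[
    [0.62, 3.4, 0],
    [0.62, 3.4, 0],
    [0.62, 3.4, 0],
    [0.62, 3.4, 0],
    [0.6, 3.4, 0],
  ],
  jaw=[-1, -1, -1, -1, -1],
)

```text
t: 12.82
ee_pos: [0.5545, 0.2367, 0.1788]
eef_rot: [-0.0, 0.781, -0.624, 0.0]
wrist_force: [1.7, 0.6, -1.0]
gripper_width: 0.0241
grasp_force: 21.8
```

move_arm(
  dr=[
    [0, 0, 0],
    [0, 0, 0],
    [0, 0, 0],
    [0, 0, 0],
    [0, 0, 0],
  ],
  xyz=[
    [0.3, 2, 0],
    [0.1, 0.8, 0],
    [0, 0, 0],
    [0, 0, 0],
    [0, 0, 0],
  ],
  jaw=[-1, -1, -1, -1, -1],
)

```text
t: 13.23
ee_pos: [0.5582, 0.2616, 0.1786]
eef_rot: [0.0, 0.781, -0.625, -0.0]
wrist_force: [0.8, -0.8, 0.2]
gripper_width: 0.0239
grasp_force: 21.8
```

move_arm(
  dr=[
    [0, 0, 0.3],
    [0, 0, 0],
    [0, 0, 0],
    [0, 0, 0],
    [0, 0, 0],
  ],
  xyz=[
    [0.13, 0, -1.5],
    [0, 0, -2],
    [0, 0, -2],
    [0, 0, -1.5],
    [0, 0, -1.5],
  ],
  jaw=[-1, -1, -1, -1, -1],
)

```text
t: 13.65
ee_pos: [0.5596, 0.261, 0.093]
eef_rot: [0.0, 0.782, -0.623, -0.0]
wrist_force: [-0.2, -0.7, -0.8]
gripper_width: 0.024
grasp_force: 21.8
```

move_arm(
  dr=[
    [0, 0, 0],
    [0, 0, 0],
    [0, 0, 0],
    [0, 0, 0],
    [0, 0, 0],
  ],
  xyz=[
    [0, 0, -1.2],
    [0, 0, -0.7],
    [0, 0, -0.36],
    [0, 0, 0],
    [0, 0, 0],
  ],
  jaw=[-1, -1, -1, -1, -1],
)

```text
t: 14.07
ee_pos: [0.5603, 0.2626, 0.0717]
eef_rot: [-0.001, 0.782, -0.623, 0.0]
wrist_force: [-1.1, 0.1, -0.7]
gripper_width: 0.0241
grasp_force: 21.8
```

move_arm(
  dr=[
    [0, 0, 0],
    [0, 0, 0],
    [0, 0, 0],
    [0, 0, 0],
    [0, 0, 0],
  ],
  xyz=[
    [0, 0, 0],
    [0, 0, 0],
    [0, 0, 0],
    [0, 0, 0],
    [0, 0, 0],
  ],
  jaw=[-1, -1, -1, -1, -1],
)

```text
t: 14.48
ee_pos: [0.5599, 0.2629, 0.0712]
eef_rot: [-0.0, 0.783, -0.623, 0.0]
wrist_force: [-0.9, 0.1, -1.6]
gripper_width: 0.0237
grasp_force: 21.8
```

Run:
```python
from bench import r
from h import *
import cv2
s=r.state(); print(s['t'],s['ee_pos'],s['eef_rot'],s['grasp_force'])
S=np.ascontiguousarray(r.read_camera('side')['image'][:,:,::-1]); cv2.imwrite('pics/side6.png',S)
I=cv2.resize(S[225:375,75:235],None,fx=4,fy=4,interpolation=cv2.INTER_CUBIC)
g=lambda P:((proj('side',P)-[75,225]+.5)*4-.5).round(0).astype(int)
Z=np.radians(13.0);x0,y0=.5595,.2613
w=lambda l:[x0+np.cos(Z)*l[0]-np.sin(Z)*l[1],y0+np.sin(Z)*l[0]+np.cos(Z)*l[1],l[2]]
J=I.copy()
c=[(sx*.012,sy*.0215,.085+sz*.0225) for sx in(-1,1) for sy in(-1,1) for sz in(-1,1)]
for i in range(8):
    for j in range(i):
        if bin(i^j).count('1')==1: cv2.line(J,g(w(c[i]))[0].tolist(),g(w(c[j]))[0].tolist(),(0,0,255),1)
for yy in(-.06,.06):
    a=np.linspace(0,6.283,40); cv2.polylines(J,[np.array([g(w((.014*np.cos(t),yy,.085+.014*np.sin(t))))[0] for t in a])],True,(0,255,255),1)
cv2.imwrite('pics/m6.png',J); cv2.imwrite('pics/m6b.png',I)
```

```text
14.4833 [0.55985272 0.26293386 0.0712268 ] [-2.35712040e-04  7.82607587e-01 -6.22515306e-01  4.29680764e-05] 21.789237916744923
```

View pics/m6.png

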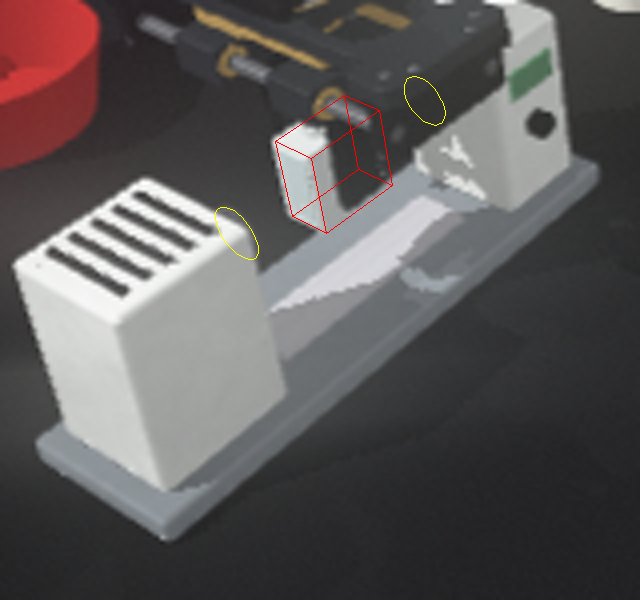

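Run:
```python
from h import *
import cv2
from scipy.ndimage import map_coordinates
from scipy.optimize import differential_evolution
g=cv2.GaussianBlur(cv2.cvtColor(cv2.imread('pics/side6.png'),cv2.COLOR_BGR2GRAY).astype(np.float32),(0,0),.7)
G=(cv2.Sobel(g,cv2.CV_32F,1,0),cv2.Sobel(g,cv2.CV_32F,0,1))
q=[(.012,.0215),(-.012,.0215)]
E_=[((.012,.0215,-.0225),(.012,.0215,.0225)),((-.012,.0215,-.0225),(-.012,.0215,.012)),((.012,.0215,-.0225),(-.012,.0215,-.0225)),((-.012,.0215,-.0225),(-.012,.006,-.0225)),((.012,.0215,.0225),(.012,.008,.0225))]
def C_(v):
    c,s=np.cos(v[2]),np.sin(v[2]);t=0
    for p,r_ in E_:
        P=np.linspace(.05,.95,16)[:,None];L=np.array(p)*(1-P)+np.array(r_)*P
        u=proj('side',np.c_[.5595+c*L[:,0]-s*L[:,1],.2613+s*L[:,0]+c*L[:,1],.085+L[:,2]])+v[:2]
        d=u[-1]-u[0];n=np.array([-d[1],d[0]])/np.hypot(*d)
        t-=np.sqrt(abs(sum(n[k]*map_coordinates(G[k],[u[:,1],u[:,0]],order=1) for k in(0,1)))+1).mean()
    return t
for k in range(2):
  s=differential_evolution(C_,[(-4,4),(-4,4),(.12,.34)],seed=k); print(s.x,np.degrees(s.x[2]),s.fun)
s2=differential_evolution(lambda v:C_([*v,.227]),[(-4,4),(-4,4)],seed=1); print('fixed yaw',s2.x)
b=proj('side',[.5595,.2613,.085])[0]
for d in([.001,0,0],[0,.001,0],[0,0,.001]): print((proj('side',np.array([.5595,.2613,.085])+d)[0]-b).round(2))
print('tcp pred',proj('side',[.5599,.2629,.0850])[0]-b)
print('photometer side fit',proj('side',[.5586,.2614,.085])[0]-b)
```

```text
[-1.24533673 -0.67186771  0.28141792] 16.124059044212192 -71.84728785693352
[-1.15373991 -0.46492212  0.24370728] 13.963398695666468 -71.83508369087465
fixed yaw [-1.00918538 -0.44607693]
[-0.27 -0.23]
[-0.46  0.23]
[-0.08 -0.41]
tcp pred [-0.84814866  0.27742329]
photometer side fit [0.19553494 0.22736679]
```

move_arm(
  dr=[
    [0, 0, 0],
    [0, 0, 0],
    [0, 0, 0],
    [0, 0, 0],
    [0, 0, 0],
  ],
  xyz=[
    [-0.03, -0.15, 0],
    [0, 0, 0],
    [0, 0, 0],
    [0, 0, 0],
    [0, 0, 0],
  ],
  jaw=[-1, -1, -1, -1, -1],
)

```text
t: 14.95
ee_pos: [0.5595, 0.2613, 0.0709]
eef_rot: [0.0, 0.783, -0.623, 0.0]
wrist_force: [-0.1, -0.8, -0.9]
gripper_width: 0.0242
grasp_force: 21.8
```

move_arm(
  dr=[
    [0, 0, 0],
    [0, 0, 0],
    [0, 0, 0],
    [0, 0, 0],
    [0, 0, 0],
  ],
  xyz=[
    [0, 0, 0],
    [0, 0, 0],
    [0, 0, 0],
    [0, 0, 0],
    [0, 0, 0],
  ],
  jaw=[-1, -1, -1, -1, -1],
)

```text
t: 15.37
ee_pos: [0.5595, 0.2613, 0.0709]
eef_rot: [0.0, 0.783, -0.623, 0.0]
wrist_force: [-0.5, 0.3, -0.8]
gripper_width: 0.0239
grasp_force: 21.8
```

Run:
```python
from bench import r
from h import *
import cv2
s=r.state(); print(s['t'],s['ee_pos'],s['eef_rot'],s['grasp_force'])
S=np.ascontiguousarray(r.read_camera('side')['image'][:,:,::-1]); cv2.imwrite('pics/side7.png',S)
ox,oy=135,240;k=9
I=cv2.resize(S[oy:oy+50,ox:ox+44],None,fx=k,fy=k,interpolation=cv2.INTER_CUBIC); I=cv2.convertScaleAbs(I,alpha=1.0)
J=I.copy()
g=lambda P:((proj('side',P)-[ox,oy]+.5)*k-.5).round(0).astype(int)[0].tolist()
Z=np.radians(13.0);x0,y0=.5586,.2614
w=lambda l:[x0+np.cos(Z)*l[0]-np.sin(Z)*l[1],y0+np.sin(Z)*l[0]+np.cos(Z)*l[1],l[2]]
c=[(sx*.012,sy*.0215,.085+sz*.0225) for sx in(-1,1) for sy in(-1,1) for sz in(-1,1)]
for i in range(8):
    print(c[i],g(w(c[i])))
    for j in range(i):
        if bin(i^j).count('1')==1: cv2.line(J,g(w(c[i])),g(w(c[j])),(0,0,255),1)
cv2.imwrite('pics/m7.png',np.hstack([I,J]))
```

```text
15.3667 [0.55947771 0.26130986 0.07094261] [ 1.04334053e-05  7.82596841e-01 -6.22528862e-01  4.51208864e-06] 21.78916697292152
(-0.012, -0.0215, 0.0625) [345, 283]
(-0.012, -0.0215, 0.10750000000000001) [315, 116]
(-0.012, 0.0215, 0.0625) [197, 393]
(-0.012, 0.0215, 0.10750000000000001) [161, 222]
(0.012, -0.0215, 0.0625) [267, 247]
(0.012, -0.0215, 0.10750000000000001) [235, 81]
(0.012, 0.0215, 0.0625) [118, 354]
(0.012, 0.0215, 0.10750000000000001) [81, 185]
```

View pics/m7.png

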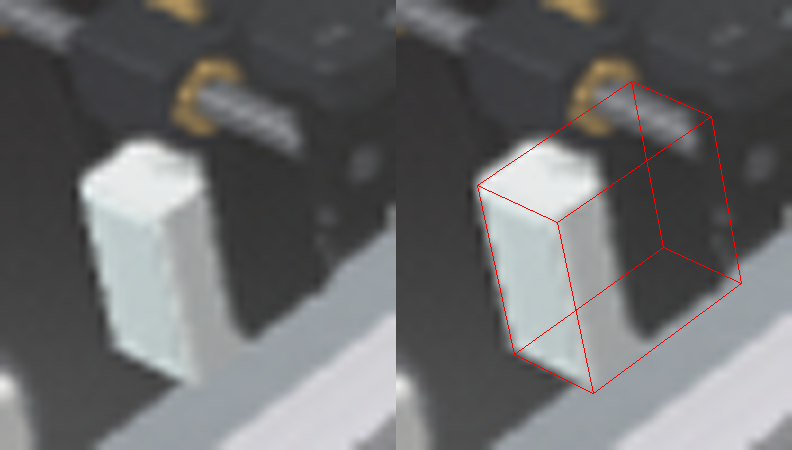

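The window's corners in the left crop, at (80,185), (116,350) and (190,387), lie within about 0.7 px of the target box. The cell is upright and square to the beam.

```bash
python3 -c "
from bench import r
print(r.sign_off())"
```

```text
the job is handed in; nothing more can be done
None
```

The job is handed in: the stopper is fully seated, and the arm holds the cell upright by its frosted sides, midway between the lens barrels and square to the beam. The last side view puts it within about 1 mm of the target, at about 15 s on the clock.

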